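# Clear the tool holder and stand the sampling tools in it

## Robot

A 6-joint arm with a two-finger parallel gripper is mounted at the origin on the work surface. World frame = base frame: x ahead of the robot, y to its left, z up, the work surface at z = 0. Lengths are in m, angles in rad, forces in N, time in s.
With the tool pointing down it reaches from about 0.325 to 0.775 m from the base axis. Payload 5.5 kg.
Tool frame: the origin (TCP) lies at the very end of the fingers, on their centre line; the grasp point (between the pads) lies grasp_offset behind it (grasp_offset is the distance from the TCP to the grasp point, in m); z points along the fingers, y is the line along which they close (so a half turn about z gives the same grasp; the last joint's range is limited). The gripper opens to 88 mm and grips with 3 to 60 N. Pads are 20 mm wide; open, the fingers measure 115 mm over their backs; the gripper's body (75 mm by 178 mm) begins 61 mm behind the grasp point.
Start: joints at [1.243, 0.091, 1.231, -0, 1.82, -0.057], TCP at [0.161, 0.578, 0.223] pointing down, gripper open.
Joint ranges: [-2.87, 2.87], [-0.86, 2.18], [0.17, 2.46], [-1.51, 4.65], [0.06, 2.69], [-2.65, 2.65]. Speed limits (rad/s): [2.57, 2.57, 3.01, 3.14, 3.14, 3.14].

## Interface

Orientations are given as a unit quaternion [w, x, y, z].
In Python, from station import state, grab_frame, calibration, close_job, grasp_offset gives the robot as it stands. The module is installed in compiled form; this text tells all that it offers.
- The arm moves only by the shell command python3 -m creep 'ROWS' [OPENING] [FORCE]. ROWS is JSON, a list of rows, each a list of 6 numbers: the shift along the tool's x, y, z as a fraction of full scale, then the turn, a rotation vector about the tool's x, y, z as a fraction of full scale. A call has 1 to 12 rows; each row is the pose to reach, as a shift and turn from the pose commanded when the call began, along the tool's axes at that moment; what a row does not reach only later rows make up. Full scale, the value 1, is 20 cm for a shift and pi/2 rad for a turn. A row lasts 1/8 s, in which the tool goes at most 62.5 mm and 10.7 degrees, less where a joint would pass 70% of its speed; a pose out of reach is approached as far as the arm can. A call with a number of a shift or a turn outside -1 to 1 is refused whole. A call with a gripper value outside its range is refused whole. OPENING is the opening, from -1 (shut) to 1 (fully open), set as the call begins (- or left out, the last holds). The fingers move at their own pace and stop on an object; FORCE is the grip in N (left out, the last holds). Time passes only in rows, so rows that repeat a pose let the fingers close. It gives the time, the measured TCP pose, the force, the opening and the grip force at its end, in the units of the state.
- state(): the state, without advancing time (a new reading comes with each control period).
- grab_frame(name): name is "scene" or "top"; returns the picture (400x640x3 uint8, red, green, blue); there is no depth.
- calibration(name): a dict with "fx", "fy", "cx", "cy" (pixels), "R" (3x3) and "t" (3): a world point X has camera coordinates R X + t. Camera axes: x right, y down, z forward; pixel columns grow to the right and rows downward; lengths in m; the calibration is good to about 2 mm. A picture is of the moment at which its call begins. calibration takes no time and is no camera call.
- close_job(): hands the job in; it is judged then, once.
The state is a dict: "time": time; "qpos": joint angles; "qvel": joint speeds; "effort": joint torques, N m; "ee_pos": TCP position; "orientation": TCP orientation; "force": force on the tool from outside, world axes, zero at the start; "ft_torque": the same for the moment, N m; "grip_width": finger opening in m; "grip_force": force on a finger pad.
Only numpy, scipy, OpenCV 4.12 (cv2) and the standard library are available. Lean on these libraries where they do the work, as an engineer would, in place of code of your own. Each camera call takes 0.05 s, during which the arm holds its last target. There are 200 camera calls.

## Task

A lidded sample tub has been left standing on top of the sampling-tool holder. First, before touching the tools, lift it off and set it down (not drop it) upright on the floor of the steel tray, in the free part, without disturbing the two tubs already there. Then take the three tools from the sloping rack and stand them head-down in the holder, handles up: the flat paddle in the long slot in the middle and one stirring rod in each of the two square wells, all of them down to the bottom.

Things in the scene. Friction and masses are not known exactly. Their poses are not given: they have to be found in the camera images.
- holder: White plastic tool holder, fixed block 76 x 220 x 95 mm (x, y, z). Origin: centre of its underside; the row of three openings runs along its y axis, z up. The openings are 80 mm deep (their floor is 15 mm above the origin).
- well_left (a point): Centre of the mouth of the square well (32 x 32 mm) at +y, on the holder's top face, 95 mm above the table and 80 mm from the slot; its axes are the holder's.
- slot (a point): Centre of the mouth of the long slot in the middle (20 mm along the holder's x, 56 mm along its y), on the top face.
- well_right (a point): Centre of the mouth of the square well (32 x 32 mm) at -y, on the top face.
- tub: White lidded sample tub, 70 mm tall; body tapering from 52 mm at the foot to 58 mm, lid 62 mm across and 14 mm deep at the top. Stands on the holder, covering one or more openings. Origin: centre of its underside; z up.
- tray: Fixed stainless tray, 280 x 190 mm, walls 35 mm high and 4 mm thick, floor 4 mm above the origin. Origin: centre of its underside, x along its length. Its half towards -x (nearer the robot) is free; the two other tubs stand in the +x half.
- tub_a: Bystander: a lidded sample tub like tub, standing in the far part of the tray. Origin: centre of its underside.
- tub_b: Bystander: a lidded sample tub like tub, standing in the far part of the tray. Origin: centre of its underside.
- rack: Fixed steel rack, 150 x 230 mm, 166 mm high. Origin: under its middle, on the table. Three places 62 mm apart along its y. Tools lean 40 degrees from vertical, head down on the ledge near the robot, handle up towards +x, on three bars 62, 100 and 176 mm from the head's end; the lower two have cheeks as high as the tool's axis. The handle is free between 105 and 171 mm.
- paddle: Paddle, 185 mm long: flat steel blade 44 mm wide (its y), 5 mm thick (its x) and 40 mm long, then a 12 mm square steel shaft, then a white plastic handle 18 mm square over the last 75 mm. Balance point about 90 mm from the head's end. Origin: centre of the blade's end; z runs along the paddle towards the handle. Starts in any place of the rack, blade flat in the slope.
- rod_1: Stirring rod, 185 mm long: round steel head 22 mm across and 30 mm long, then a 12 mm square steel shaft, then a white plastic handle 18 mm square over the last 75 mm. Balance point about 90 mm from the head's end. Origin: centre of the head's end face; z runs along the rod towards the handle. The two rods are alike. Starts in any place of the rack.
- rod_2: Stirring rod, 185 mm long: round steel head 22 mm across and 30 mm long, then a 12 mm square steel shaft, then a white plastic handle 18 mm square over the last 75 mm. Balance point about 90 mm from the head's end. Origin: centre of the head's end face; z runs along the rod towards the handle. The two rods are alike. Starts in any place of the rack.
Not all that is in view belongs to the job. Leave any pink look-alike of the paddle alone. Leave any brown or orange look-alike of the tub alone.

How it is judged:
On the way, in this order (a step that is already met when the one before it is completed fails the run):
1. the tub from the holder stands upright on the tray's floor, let go, with the three tools still in the rack (x of tub in the frame of tray between -0.112 and 0.112 m and y of tub in the frame of tray between -0.067 and 0.067 m and z of tub in the frame of tray below 0.009 m and angle between tub's own z axis and vertical below 0.1 rad and linear speed of tub below 0.03 m/s and contact force between tub and the fingers below 0.1 N and distance of each of paddle, rod_1, rod_2 from where it was at the start of the episode below 0.03 m), for 0.2 s.
2. the paddle stands in the slot and a rod in each square well (horizontal distance between paddle and slot below 0.014 m and z of paddle in the frame of holder below 0.022 m and angle between paddle's own z axis and vertical below 0.3 rad and (((horizontal distance between rod_1 and well_left below 0.014 m and z of rod_1 in the frame of holder below 0.022 m and angle between rod_1's own z axis and vertical below 0.3 rad) and (horizontal distance between rod_2 and well_right below 0.014 m and z of rod_2 in the frame of holder below 0.022 m and angle between rod_2's own z axis and vertical below 0.3 rad)) or ((horizontal distance between rod_2 and well_left below 0.014 m and z of rod_2 in the frame of holder below 0.022 m and angle between rod_2's own z axis and vertical below 0.3 rad) and (horizontal distance between rod_1 and well_right below 0.014 m and z of rod_1 in the frame of holder below 0.022 m and angle between rod_1's own z axis and vertical below 0.3 rad)))), for 0.2 s.
At the end, for the whole second after the job is handed in: The tub stands upright (within 0.1 rad) on the tray's floor, inside its walls. The paddle stands head-down in the slot and one rod head-down in each square well: head end within 7 mm of the opening's floor and 14 mm of its centre, leaning less than 0.3 rad. All are released and at rest (all of step 2 and x of tub in the frame of tray between -0.112 and 0.112 m and y of tub in the frame of tray between -0.067 and 0.067 m and z of tub in the frame of tray below 0.009 m and angle between tub's own z axis and vertical below 0.1 rad and linear speed of each of tub, paddle, rod_1, rod_2 below 0.03 m/s and contact force between each of tub, paddle, rod_1, rod_2 and the fingers below 0.1 N); the robot touches nothing.
It fails at once if a tub already in the tray is pushed more than 25 mm or tipped (distance of any of tub_a, tub_b from where it was at the start of the episode above 0.025 m or angle between any of tub_a, tub_b's own z axis and vertical above 0.3 rad).
It fails at once if the tub is dropped (falls freely by more than about 30 mm) or thrown (linear speed of tub above 0.8 m/s and contact force between tub and the fingers below 0.1 N).
It fails at once if the tub is tipped over (angle between tub's own z axis and vertical above 0.8 rad).
It also fails if it takes over 72 s, if anything falls off the work surface, if the arm or the gripper's body presses on something with over 40 N, if the wrist force passes 120 N, or if a joint passes its speed limit or range.

## Working session

There is one attempt and no reset: what is moved stays moved. The work goes in short steps, Python scripts to look and compute and a shell command to move; the robot and the scene stay as the last step left them, time stands still between calls to the robot, and variables do not carry over. Pictures are saved under pics/ and viewed, at most 10 in all, crops included, and the job is handed in when it is done.

```bash
mkdir -p pics; cat > h.py <<'E'
import numpy as np,cv2
from station import *
def shot(n,f):
    im=grab_frame(n); cv2.imwrite(f,im[:,:,::-1]); return im
E
python3 - <<'E'
from h import *
np.set_printoptions(precision=4,suppress=True)
for n in("scene","top"):
    shot(n,f"pics/{n}0.png"); c=calibration(n); print(n,c['fx'],c['fy'],c['cx'],c['cy'],np.array(c['R']),np.array(c['t']),-np.array(c['R']).T@c['t'])
s=state();print(s, grasp_offset if not callable(grasp_offset) else grasp_offset())
E
```

```text
scene 369.56361451301393 369.56361451301393 315.64433628713294 194.0707334004242 [[ 0.8585  0.5124  0.0217]
 [ 0.3529 -0.5594 -0.75  ]
 [-0.3722  0.6515 -0.661 ]] [-0.5069 -0.1499  1.5112] [ 1.0505 -0.8087  0.8975]
top 466.0379291712503 466.0379291712503 321.9227771880775 200.7519654555826 [[-0.0071 -0.9999  0.0125]
 [-0.9918  0.0054 -0.1275]
 [ 0.1274 -0.0133 -0.9918]] [0.0048 0.5835 1.3726] [0.4039 0.0199 1.4356]
{'time': 0.1, 'qpos': array([ 1.2433,  0.0918,  1.2317,  0.    ,  1.8198, -0.0567]), 'qvel': array([-0.0003, -0.0011, -0.0034,  0.0017, -0.0016,  0.0011]), 'effort': array([  0.0022, -44.7857, -40.7569,   0.0699,   0.0284,  -0.0001]), 'ee_pos': array([0.1604, 0.5779, 0.2217]), 'orientation': array([-0.0002,  0.135 ,  0.9908, -0.0008]), 'force': array([-1.3354, -0.1931, -0.5824]), 'ft_torque': array([ 0.0073, -0.0101,  0.0094]), 'grip_force': 0.0, 'grip_width': 0.0881283817101342} 0.0187
```

View pics/scene0.png

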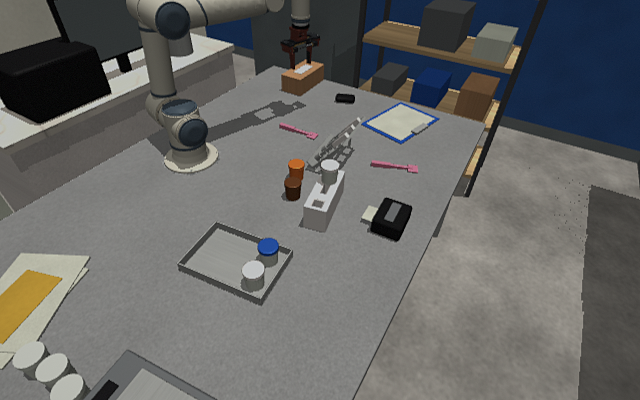

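View pics/top0.png

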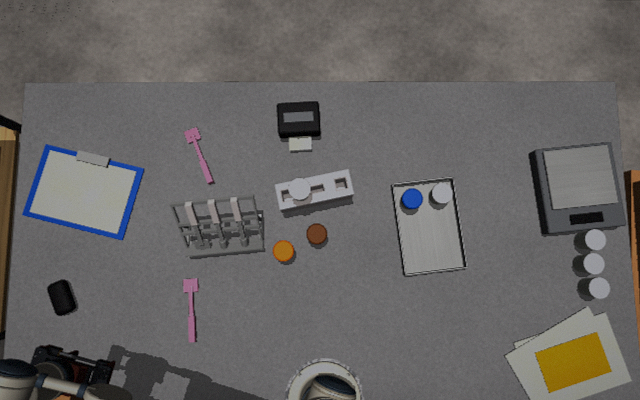

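Top view: the white tub is on the holder at (301,188). The rack is at (220,225), and the tray at (430,227) holds blue and white tubs at (412,198) and (441,193). Other things that could be taken for the tub are the orange (284,251) and brown (316,233) tubs and three white pots at (595,262). The pink paddles at (200,155) and (191,310) are look-alikes of the paddle. I choose the white tub standing on the holder.

```bash
python3 - <<'E'
import cv2
t=cv2.imread('pics/top0.png');s=cv2.imread('pics/scene0.png')
cv2.imwrite('pics/c1.png',cv2.resize(t[165:265,165:360],None,fx=4,fy=4,interpolation=cv2.INTER_CUBIC))
cv2.imwrite('pics/c2.png',cv2.resize(s[110:235,270:430],None,fx=4.8,fy=4.8,interpolation=cv2.INTER_CUBIC))
E
```

```text
(no output)
```

View pics/c1.png

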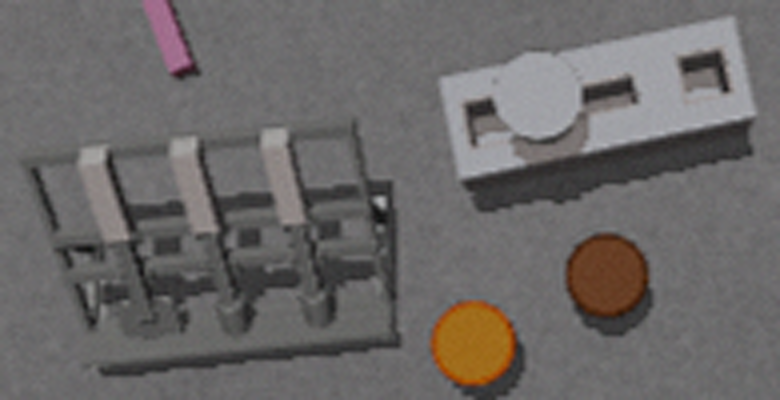

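View pics/c2.png

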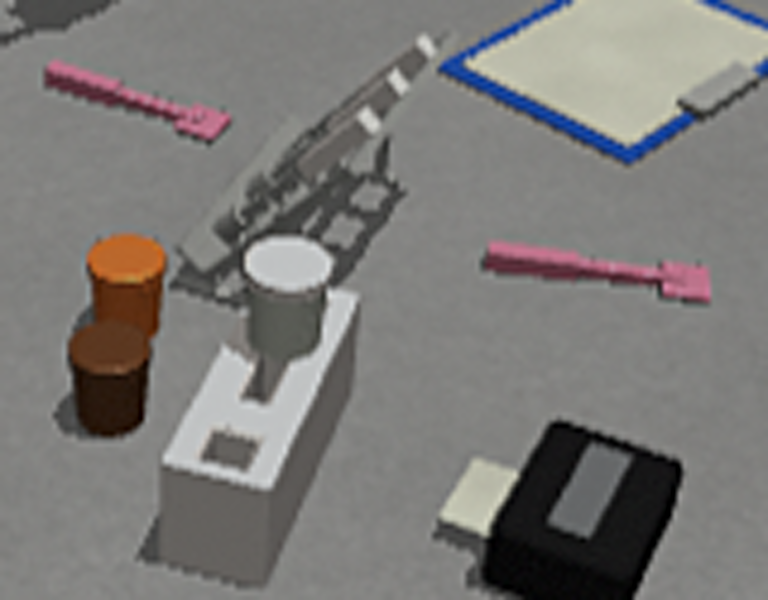

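Crop 1 shows the white tub's lid at about (538,95). The holder's top corners are at (440,77), (735,16), (755,117) and (462,181). The paddle, with its wide blade at (150,317), is in the left (+y) place, and the rods are at (232,312) and (317,305). Crop 2 shows the lid at (289,265), the holder corners at (162,462), (270,490) and (358,295), and the handle ends at (427,45), (400,82) and (370,120).

```bash
cat >> h.py <<'E'
C={n:calibration(n) for n in("scene","top")}
P={n:np.array([[c['fx'],0,c['cx']],[0,c['fy'],c['cy']],[0,0,1]])@np.c_[c['R'],c['t']] for n,c in C.items()}
def tri(t,s):
    X=cv2.triangulatePoints(P['top'],P['scene'],np.float64(t),np.float64(s)).ravel();X=X[:3]/X[3]
    e=[np.linalg.norm((lambda p:p[:2]/p[2])(P[n]@np.r_[X,1])-u) for n,u in(('top',t),('scene',s))]
    return X,e
def onz(n,u,z):
    c=C[n];R=np.array(c['R']);o=-R.T@c['t'];d=R.T@[(u[0]-c['cx'])/c['fx'],(u[1]-c['cy'])/c['fy'],1]
    return o+d*(z-o[2])/d[2]
def proj(n,X): p=P[n]@np.r_[X,1]; return p[:2]/p[2]
c1=lambda u:(np.array(u)+.5)/4-.5+[165,165]
c2=lambda u:(np.array(u)+.5)/4.8-.5+[270,110]
np.set_printoptions(precision=4,suppress=True)
E
python3 - <<'E'
from h import *
for n,a,b in [('h-x-y',(755,117),(162,462)),('h+x-y',(735,16),(270,490)),('h+x+y',(440,77),(358,295)),('wellR',(704,73),(231,450)),
 ('lid',(538,95),(289,265)),('padend',(95,157),(427,45)),('rB',(186,148),(400,82)),('rC',(275,138),(370,120))]:
    print(n,*tri(c1(a),c2(b)))
for u in [(440,77),(735,16),(755,117),(462,181)]: print('holder top z.095',onz('top',c1(u),.095))
for u in [(162,462),(270,490),(358,295)]: print('  scene',onz('scene',c2(u),.095))
for u,v in zip([(393,184),(453,179),(465,268),(405,275)],[(217,223),(292,254),(262,301),(180,264)]):print('tray',onz('top',u,.035),onz('scene',v,.035))
print('tray c',np.mean([onz('top',u,.035) for u in [(393,184),(453,179),(465,268),(405,275)]],0))
for u,v in [((412,198),(268,246)),((441,193),(253,269))]: print('tubs',onz('top',u,.07),onz('scene',v,.07))
for u in[(150,333),(235,325),(318,317)]: print('heads z=.03',onz('top',c1(u),.03))
E
```

```text
h-x-y [ 0.5956 -0.0894  0.0973] [np.float64(0.09101592423689128), np.float64(0.13303102014873155)]
h+x-y [ 0.6699 -0.0759  0.0989] [np.float64(0.050774727678789836), np.float64(0.07596128723389185)]
h+x+y [0.6247 0.1382 0.0994] [np.float64(0.3829436334291969), np.float64(0.5015771817822265)]
wellR [ 0.628  -0.0531  0.0958] [np.float64(0.09593615480651622), np.float64(0.13936299734873805)]
lid [0.602  0.0655 0.1635] [np.float64(0.03864562355447756), np.float64(0.05131942008594839)]
padend [0.5595 0.3656 0.1764] [np.float64(0.18895909878468958), np.float64(0.21104289921220873)]
rB [0.5656 0.3045 0.1751] [np.float64(0.24049724106502043), np.float64(0.27728284541760384)]
rC [0.5716 0.244  0.1749] [np.float64(0.003472117253927476), np.float64(0.0041380562784905425)]
holder top z.095 [0.6264 0.1392 0.095 ]
holder top z.095 [ 0.6705 -0.0762  0.095 ]
holder top z.095 [ 0.5958 -0.0897  0.095 ]
holder top z.095 [0.5502 0.1229 0.095 ]
  scene [ 0.5946 -0.087   0.095 ]
  scene [ 0.6682 -0.0721  0.095 ]
  scene [0.621  0.1421 0.095 ]
tray [ 0.6341 -0.2161  0.035 ] [ 0.3685 -0.2488  0.035 ]
tray [ 0.6487 -0.4004  0.035 ] [ 0.6436 -0.2278  0.035 ]
tray [ 0.379  -0.4248  0.035 ] [ 0.6642 -0.4022  0.035 ]
tray [ 0.3597 -0.2446  0.035 ] [ 0.3905 -0.4284  0.035 ]
tray c [ 0.5054 -0.3215  0.035 ]
tubs [ 0.5861 -0.2655  0.07  ] [ 0.5844 -0.2634  0.07  ]
tubs [ 0.6006 -0.3523  0.07  ] [ 0.5985 -0.3515  0.07  ]
heads z=.03 [0.4442 0.3606 0.03  ]
heads z=.03 [0.4498 0.2973 0.03  ]
heads z=.03 [0.4553 0.2353 0.03  ]
```

All of these agree with the given sizes: the holder's top triangulates at z≈0.098 m, the lid at 0.1635 m (expected 0.165 m), and the tool length in plan is 119 mm. Next I plan the first moves.

```bash
cat >> h.py <<'E'
from scipy.spatial.transform import Rotation as Ro
def Rt(psi,a):
    p,a=np.radians([psi,a]);z=np.array([np.sin(a)*np.cos(p),np.sin(a)*np.sin(p),-np.cos(a)]);y=np.array([-np.sin(p),np.cos(p),0])
    return Ro.from_matrix(np.c_[np.cross(y,z),y,z])
def cur():
    s=state();q=s['orientation'];return s['ee_pos'],Ro.from_quat([q[1],q[2],q[3],q[0]]),s
def go(*w):
    "w: (gx,gy,gz,psi,a) grasp-point targets, each from the one before; prints rows"
    p,R,s=cur();print('t',s['time'],'grasp pt',p-grasp_offset*R.as_matrix()[:,2],'w',s['grip_width'],s['grip_force'],s['force'])
    for x,y,z,psi,a in w:
        T=Rt(psi,a);g=np.array([x,y,z])+grasp_offset*T.as_matrix()[:,2]
        v=np.r_[R.inv().apply(g-p)/.2,(R.inv()*T).as_rotvec()/(np.pi/2)];print(v.round(3),'mm',round(np.linalg.norm(g-p)*1e3));p,R=g,T
E
python3 - <<'E'
from h import *
go((.30,.45,.32,10,0),(.45,.30,.32,10,0),(.602,.140,.32,10,0),(.602,.0655,.29,10,0),(.602,.0655,.157,10,0))
E
```

```text
t 0.1 grasp pt [0.1604 0.5779 0.2404] w 0.0881283817101342 0.0 [-1.3354 -0.1931 -0.5824]
[-0.843 -0.43  -0.398 -0.001 -0.    -0.283] mm 205
[-0.608 -0.869  0.     0.     0.     0.   ] mm 212
[-0.61 -0.92  0.    0.    0.    0.  ] mm 221
[ 0.065 -0.367  0.15   0.     0.     0.   ] mm 80
[0.    0.    0.665 0.    0.    0.   ] mm 133
```

```bash
python3 -m creep '[[0,0,-0.4,0,0,0],[0,0,-0.4,0,0,0],[-0.84,-0.43,-0.4,0,0,-0.283],[-0.84,-0.43,-0.4,0,0,-0.283],[-0.84,-0.43,-0.4,0,0,-0.283],[-0.84,-0.43,-0.4,0,0,-0.283]]' 1 && python3 -m creep '[[-0.61,-0.87,0,0,0,0],[-0.61,-0.87,0,0,0,0],[-0.61,-0.87,0,0,0,0],[-0.61,-0.87,0,0,0,0]]' && python3 -m creep '[[-0.61,-0.92,0,0,0,0],[-0.61,-0.92,0,0,0,0],[-0.61,-0.92,0,0,0,0],[-0.61,-0.92,0,0,0,0],[-0.61,-0.92,0,0,0,0]]'; python3 - <<'E'
from h import *
go((.602,.0655,.24,10,0),(.602,.0655,.157,10,0))
E
```

```text
time: 0.85
ee_pos: [0.3017, 0.448, 0.3025]
orientation: [0.0, -0.085, 0.996, -0.0]
force: [-0.4, 0.9, 0.0]
grip_width: 0.0877
grip_force: 0.0
time: 1.35
ee_pos: [0.451, 0.2986, 0.3019]
orientation: [-0.0, -0.085, 0.996, -0.0]
force: [-0.5, -0.2, 0.2]
grip_width: 0.0877
grip_force: 0.0
time: 1.98
ee_pos: [0.6027, 0.139, 0.3008]
orientation: [-0.001, -0.085, 0.996, -0.0]
force: [-0.7, 1.5, 0.1]
grip_width: 0.088
grip_force: 0.0
t 1.975 grasp pt [0.6027 0.139  0.3195] w 0.08797483291725944 0.0 [-0.6772  1.4533  0.1406]
[ 0.065 -0.362  0.398  0.    -0.002 -0.003] mm 108
[0.    0.    0.415 0.    0.    0.   ] mm 83
```

```bash
python3 -m creep '[[0.065,-0.362,0.2,0,0,0],[0.065,-0.362,0.4,0,0,0],[0.065,-0.362,0.4,0,0,0],[0.065,-0.362,0.4,0,0,0],[0.065,-0.362,0.6,0,0,0],[0.065,-0.362,0.81,0,0,0],[0.065,-0.362,0.81,0,0,0],[0.065,-0.362,0.81,0,0,0]]'; python3 -m creep '[[0,0,0,0,0,0],[0,0,0,0,0,0],[0,0,0,0,0,0],[0,0,0,0,0,0],[0,0,0,0,0,0],[0,0,0,0,0,0]]' -1 25; python3 - <<'E'
from h import *
go((.602,.0655,.25,10,0),(.5,-.1,.25,8,0),(.4357,-.3283,.25,5.5,0),(.4357,-.3283,.066,5.5,0))
E
```

```text
time: 2.98
ee_pos: [0.6028, 0.0674, 0.1447]
orientation: [0.003, -0.087, 0.996, -0.0]
force: [-0.1, 0.0, 0.3]
grip_width: 0.0882
grip_force: 0.0
time: 3.72
ee_pos: [0.6016, 0.0665, 0.1414]
orientation: [0.001, -0.087, 0.996, 0.0]
force: [0.1, 1.4, 4.8]
grip_width: 0.0607
grip_force: 25.0
t 3.725 grasp pt [0.6016 0.0665 0.1601] w 0.060717433763573324 25.000917730903502 [0.1147 1.3754 4.7622]
[-0.002 -0.005 -0.449  0.     0.001 -0.   ] mm 90
[ 0.646 -0.726  0.     0.     0.     0.022] mm 194
[ 0.477 -1.086  0.     0.     0.     0.028] mm 237
[0.   0.   0.92 0.   0.   0.  ] mm 184
```

```bash
python3 -m creep '[[0,0,-0.15,0,0,0],[0,0,-0.3,0,0,0],[0,0,-0.45,0,0,0],[0,0,-0.45,0,0,0]]' && python3 -m creep '[[0.2,-0.2,0,0,0,0.02],[0.4,-0.45,0,0,0,0.02],[0.65,-0.73,0,0,0,0.02],[0.65,-0.73,0,0,0,0.02],[0.65,-0.73,0,0,0,0.02]]'; python3 - <<'E'
from h import *
go((.4357,-.29,.25,5.5,0),(.4357,-.3283,.12,5.5,0),(.4357,-.3283,.07,5.5,0))
shot('scene','pics/s1.png')
E
```

```text
time: 4.22
ee_pos: [0.602, 0.0662, 0.2324]
orientation: [0.002, -0.087, 0.996, -0.0]
force: [0.2, -0.1, -1.6]
grip_width: 0.0609
grip_force: 25.0
time: 4.85
ee_pos: [0.498, -0.1002, 0.229]
orientation: [-0.001, -0.07, 0.998, 0.001]
force: [-0.5, 1.3, -2.2]
grip_width: 0.0608
grip_force: 25.0
t 4.85 grasp pt [ 0.4981 -0.1003  0.2477] w 0.06076898040657173 24.999694763599223 [-0.5258  1.3282 -2.1833]
[ 0.442 -0.896 -0.012  0.001 -0.001  0.028] mm 200
[ 0.018 -0.191  0.65   0.     0.     0.   ] mm 136
[0.   0.   0.25 0.   0.   0.  ] mm 50
```

```bash
python3 -m creep '[[0.15,-0.3,0,0,0,0.028],[0.3,-0.6,0,0,0,0.028],[0.44,-0.9,0,0,0,0.028],[0.44,-0.9,0,0,0,0.028],[0.44,-0.9,0,0,0,0.028]]' && python3 -m creep '[[0.02,-0.19,0.2,0,0,0],[0.02,-0.19,0.4,0,0,0],[0.02,-0.19,0.65,0,0,0],[0.02,-0.19,0.65,0,0,0],[0.02,-0.19,0.65,0,0,0]]'; python3 - <<'E'
from h import *
go((.4357,-.3283,.07,5.5,0))
shot('scene','pics/s1.png')
E
```

```text
time: 5.52
ee_pos: [0.4377, -0.29, 0.2297]
orientation: [-0.0, -0.049, 0.999, 0.001]
force: [-0.5, 0.4, -2.3]
grip_width: 0.0608
grip_force: 25.0
time: 6.15
ee_pos: [0.4382, -0.3281, 0.1028]
orientation: [0.001, -0.05, 0.999, -0.001]
force: [0.3, 0.3, -0.6]
grip_width: 0.061
grip_force: 25.0
t 6.15 grasp pt [ 0.4381 -0.328   0.1215] w 0.0610495572097385 24.999863349326574 [ 0.34    0.3255 -0.5865]
[ 0.013  0.     0.257 -0.001  0.001  0.003] mm 52
```

```bash
python3 -m creep '[[0,0,0.12,0,0,0],[0,0,0.23,0,0,0],[0,0,0.23,0,0,0],[0,0,0.23,0,0,0],[0,0,0.23,0,0,0]]' && python3 -m creep '[[0,0,0.01,0,0,0],[0,0,0.02,0,0,0],[0,0,0.02,0,0,0],[0,0,0.02,0,0,0]]'
```

```text
time: 6.82
ee_pos: [0.4376, -0.3294, 0.0567]
orientation: [0.001, -0.049, 0.999, -0.001]
force: [-0.2, -0.2, -1.4]
grip_width: 0.0611
grip_force: 25.0
time: 7.32
ee_pos: [0.4367, -0.3288, 0.0506]
orientation: [-0.0, -0.049, 0.999, -0.0]
force: [0.2, -1.0, -1.2]
grip_width: 0.0609
grip_force: 25.0
```

```bash
python3 -m creep '[[0,0,0.01,0,0,0],[0,0,0.01,0,0,0],[0,0,0.01,0,0,0]]';  python3 -m creep '[[0,0,0.005,0,0,0],[0,0,0.005,0,0,0],[0,0,0.01,0,0,0],[0,0,0.01,0,0,0]]'
```

```text
time: 7.7
ee_pos: [0.4372, -0.3289, 0.0505]
orientation: [0.001, -0.049, 0.999, -0.0]
force: [-1.6, 2.1, 6.4]
grip_width: 0.061
grip_force: 25.0
time: 8.2
ee_pos: [0.4376, -0.3288, 0.0505]
orientation: [0.001, -0.049, 0.999, -0.001]
force: [-3.6, 5.5, 15.2]
grip_width: 0.0609
grip_force: 25.0
```

```bash
python3 -m creep '[[0,0,-0.015,0,0,0],[0,0,-0.015,0,0,0]]' && python3 -m creep '[[0,0,0,0,0,0],[0,0,0,0,0,0],[0,0,0,0,0,0],[0,0,0,0,0,0]]' 1 && python3 -m creep '[[0,0,-0.2,0,0,0],[0,0,-0.4,0,0,0],[0,0,-0.7,0,0,0],[0,0,-1,0,0,0],[0,0,-1,0,0,0]]'; python3 - <<'E'
from h import *
a=shot('top','pics/t2.png');shot('scene','pics/s2.png')
b=a[165:285,165:475,::-1];cv2.imwrite('pics/c3.png',cv2.resize(b,None,fx=2.5,fy=2.5,interpolation=cv2.INTER_CUBIC))
E
```

```text
time: 8.45
ee_pos: [0.4371, -0.329, 0.0505]
orientation: [0.001, -0.049, 0.999, -0.0]
force: [-1.5, 1.5, 5.1]
grip_width: 0.0611
grip_force: 25.0
time: 8.95
ee_pos: [0.4365, -0.3287, 0.0493]
orientation: [-0.0, -0.049, 0.999, 0.0]
force: [0.2, -0.1, -0.1]
grip_width: 0.0879
grip_force: 0.0
time: 9.57
ee_pos: [0.438, -0.3299, 0.2563]
orientation: [0.004, -0.049, 0.999, -0.004]
force: [0.3, 0.1, 0.4]
grip_width: 0.0879
grip_force: 0.0
```

View pics/c3.png

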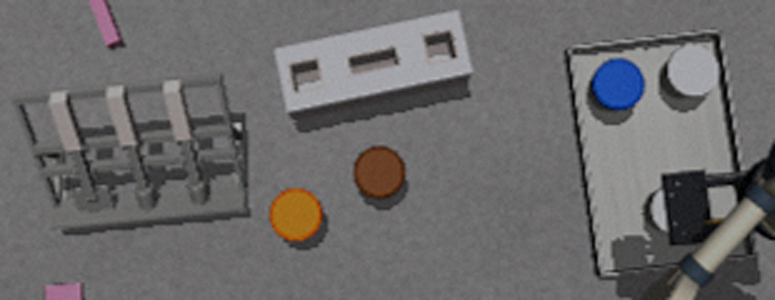

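The tub was lowered to the tray floor and released; its lid shows at about (672,210), partly under the gripper. All three openings of the holder are now visible at (305,75), (374,61) and (440,45).

```bash
python3 -m creep '[[-0.1,0.3,-0.15,0,0,0],[-0.2,0.6,-0.15,0,0,0],[-0.2,0.95,-0.15,0,0,0],[-0.2,0.95,-0.15,0,0,0],[-0.2,0.95,-0.15,0,0,0]]' 0 && python3 -m creep '[[-0.2,0.95,0,0,0,0],[-0.2,0.95,0,0,0,0],[-0.2,0.95,0,0,0,0],[-0.2,0.95,0,0,0,0]]'; python3 - <<'E'
from h import *
o=np.array([.610,.0253]);y=np.array([-np.sin(np.radians(11.8)),np.cos(np.radians(11.8))]);print(o+.08*y,o-.08*y)
a=cv2.imread('pics/t2.png')[165:215,270:360];b=shot('scene','pics/s3.png')[110:235,270:360,::-1]
b=cv2.imread('pics/s2.png')[150:235,290:360]
A=cv2.resize(a,None,fx=6,fy=6,interpolation=cv2.INTER_CUBIC)
B=cv2.resize(b,None,fx=6,fy=6,interpolation=cv2.INTER_CUBIC)[:300] if 0 else cv2.resize(cv2.imread('pics/s2.png')[165:215,300:350],None,fx=6,fy=6,interpolation=cv2.INTER_CUBIC)
D=np.zeros((600,540,3),np.uint8);D[:300]=A;D[300:,:300]=B;cv2.imwrite('pics/c4.png',D)
go((.5415,.2413,.30,5.2,0),(.5415,.2413,.139,5.2,0))
E
```

```text
time: 10.3
ee_pos: [0.4576, -0.1354, 0.2781]
orientation: [-0.001, -0.05, 0.999, 0.0]
force: [0.2, -0.6, 0.0]
grip_width: 0.0445
grip_force: 0.0
time: 10.8
ee_pos: [0.4794, 0.0588, 0.2781]
orientation: [-0.001, -0.051, 0.999, 0.0]
force: [-0.6, -0.4, -0.2]
grip_width: 0.044
grip_force: 0.0
[0.5936 0.1036] [ 0.6264 -0.053 ]
t 10.85 grasp pt [0.4795 0.0578 0.297 ] w 0.04400384864667359 0.0 [-0.5394  0.0824  0.1738]
[-0.401  0.882 -0.016 -0.    -0.001  0.006] mm 194
[0.    0.    0.805 0.    0.    0.   ] mm 161
```

View pics/c4.png

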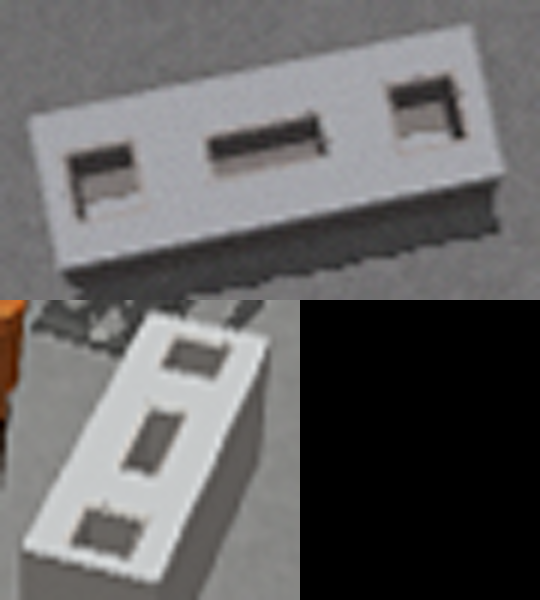

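The wells and slot are clear. In the top half of the picture the mouths are at (106,181), (267,145) and (427,110); in the scene half they are at (196,357), (154,442) and (109,531).

```bash
python3 -m creep '[[-0.2,0.3,0,0,0,0],[-0.4,0.6,0,0,0,0],[-0.4,0.88,0,0,0,0],[-0.4,0.88,0,0,0,0],[-0.4,0.88,0,0,0,0]]'; python3 - <<'E'
from h import *
for a,b in [((106,181),(196,57)),((267,145),(154,142)),((427,110),(109,231))]:
    a=(np.array(a)+.5)/6-.5+[270,165];b=(np.array(b)+.5)/6-.5+[300,165]
    print(*tri(a,b),onz('top',a,.095),onz('scene',b,.095))
go((.5415,.2413,.139,5.2,0))
E
```

```text
time: 11.48
ee_pos: [0.5422, 0.2384, 0.2788]
orientation: [-0.001, -0.048, 0.999, -0.001]
force: [-0.7, -1.1, -0.0]
grip_width: 0.0436
grip_force: 0.0
[0.5942 0.1024 0.0964] [np.float64(0.06658392481909614), np.float64(0.08773305309776311)] [0.5942 0.1024 0.095 ] [0.5936 0.1043 0.095 ]
[0.6112 0.0244 0.0955] [np.float64(0.05621724519231082), np.float64(0.07773573152078406)] [0.6114 0.0245 0.095 ] [0.6107 0.0247 0.095 ]
[ 0.6278 -0.0533  0.097 ] [np.float64(0.033890073862568204), np.float64(0.04921454566420563)] [ 0.6282 -0.0534  0.095 ] [ 0.6267 -0.0516  0.095 ]
t 11.475 grasp pt [0.5422 0.2384 0.2975] w 0.043595780811698806 0.0 [-0.6955 -1.0706 -0.0009]
[ 0.001  0.016  0.793 -0.001 -0.001  0.004] mm 159
```

```bash
python3 -m creep '[[0,0.01,0.25,0,0,0],[0,0.015,0.5,0,0,0],[0,0.015,0.65,0,0,0],[0,0.015,0.79,0,0,0],[0,0.015,0.79,0,0,0],[0,0.015,0.79,0,0,0],[0,0.015,0.79,0,0,0]]' && python3 -m creep '[[0,0,0,0,0,0],[0,0,0,0,0,0],[0,0,0,0,0,0],[0,0,0,0,0,0]]' -1 45
```

```text
time: 12.35
ee_pos: [0.542, 0.2428, 0.1239]
orientation: [0.002, -0.049, 0.999, 0.0]
force: [0.1, 0.3, 0.3]
grip_width: 0.0441
grip_force: 0.0
time: 12.85
ee_pos: [0.541, 0.2434, 0.1218]
orientation: [0.0, -0.049, 0.999, 0.0]
force: [-0.5, -0.3, 0.7]
grip_width: 0.0179
grip_force: 45.0
```

```bash
python3 -m creep '[[0,0,-0.15,0,0,0],[0,0,-0.35,0,0,0],[0,0,-0.6,0,0,0],[0,0,-0.95,0,0,0],[0,0,-0.95,0,0,0],[0,0,-0.95,0,0,0]]'; python3 - <<'E'
from h import *
go((.541,.243,.33,5.2,40),(.58,.09,.33,12,40),(.6275,-.053,.30,12,40),(.6275,-.053,.263,12,40))
shot('top','pics/t4.png')
E
```

```text
time: 13.6
ee_pos: [0.5412, 0.2433, 0.3114]
orientation: [0.0, -0.049, 0.999, 0.0]
force: [-0.7, 0.0, -0.6]
grip_width: 0.0177
grip_force: 45.0
t 13.6 grasp pt [0.5412 0.2433 0.3301] w 0.017727339534925213 44.99119699001312 [-0.7084  0.0344 -0.6488]
[-0.059 -0.002 -0.021  0.002 -0.444  0.005] mm 13
[-0.095 -0.772  0.08  -0.049  0.    -0.058] mm 156
[ 0.032 -0.749  0.169  0.     0.     0.   ] mm 154
[0.119 0.    0.142 0.    0.    0.   ] mm 37
```

```bash
python3 -m creep '[[-0.015,0,-0.002,0,-0.11,0],[-0.03,0,-0.006,0,-0.22,0],[-0.045,0,-0.012,0,-0.33,0],[-0.06,0,-0.02,0,-0.444,0.005],[-0.06,0,-0.02,0,-0.444,0.005],[-0.06,0,-0.02,0,-0.444,0.005]]' && python3 -m creep '[[-0.03,-0.25,0.03,-0.015,0,-0.02],[-0.06,-0.5,0.05,-0.03,0,-0.04],[-0.095,-0.77,0.08,-0.05,0,-0.058],[-0.095,-0.77,0.08,-0.05,0,-0.058],[-0.095,-0.77,0.08,-0.05,0,-0.058]]';  python3 - <<'E'
from h import *
go((.6275,-.053,.30,12,40),(.6275,-.053,.263,12,40))
E
```

```text
time: 14.4
ee_pos: [0.553, 0.2445, 0.3154]
orientation: [0.34, -0.043, 0.939, 0.017]
force: [1.5, -0.4, 0.1]
grip_width: 0.018
grip_force: 45.0
time: 15.02
ee_pos: [0.5929, 0.0924, 0.3165]
orientation: [0.34, -0.097, 0.935, 0.038]
force: [0.3, 0.9, -1.1]
grip_width: 0.0175
grip_force: 45.0
t 15.025 grasp pt [0.5811 0.0898 0.3308] w 0.017543736609418478 44.99147057533264 [ 0.3003  0.8748 -1.0567]
[ 0.036 -0.748  0.166  0.002 -0.    -0.002] mm 153
[0.119 0.    0.142 0.    0.    0.   ] mm 37
```

```bash
python3 -m creep '[[0.01,-0.25,0.05,0,0,0],[0.02,-0.5,0.1,0,0,0],[0.036,-0.748,0.166,0,0,0],[0.036,-0.748,0.166,0,0,0],[0.155,-0.748,0.3,0,0,0],[0.155,-0.748,0.3,0,0,0],[0.155,-0.748,0.3,0,0,0]]';  python3 - <<'E'
from h import *
go((.6275,-.053,.263,12,40))
a=shot('top','pics/t5.png')[:,:,::-1];b=shot('scene','pics/s5.png')[:,:,::-1]
A=cv2.resize(a[160:220,270:370],None,fx=4,fy=4,interpolation=cv2.INTER_CUBIC)
B=cv2.resize(b[135:235,290:370],None,fx=6,fy=6,interpolation=cv2.INTER_CUBIC)
D=np.zeros((600,800,3),np.uint8);D[:240,:400]=A
D[0:600,400:800]=B[:,:400];cv2.imwrite('pics/c5.png',D)
E
```

```text
time: 15.9
ee_pos: [0.638, -0.0477, 0.2507]
orientation: [0.341, -0.1, 0.934, 0.038]
force: [0.4, -0.1, 0.1]
grip_width: 0.0179
grip_force: 45.0
t 15.9 grasp pt [ 0.6263 -0.0503  0.265 ] w 0.017902698771218552 44.9914026260376 [ 0.3866 -0.1444  0.1488]
[ 0.004 -0.015  0.01   0.004  0.001  0.001] mm 4
```

View pics/c5.png

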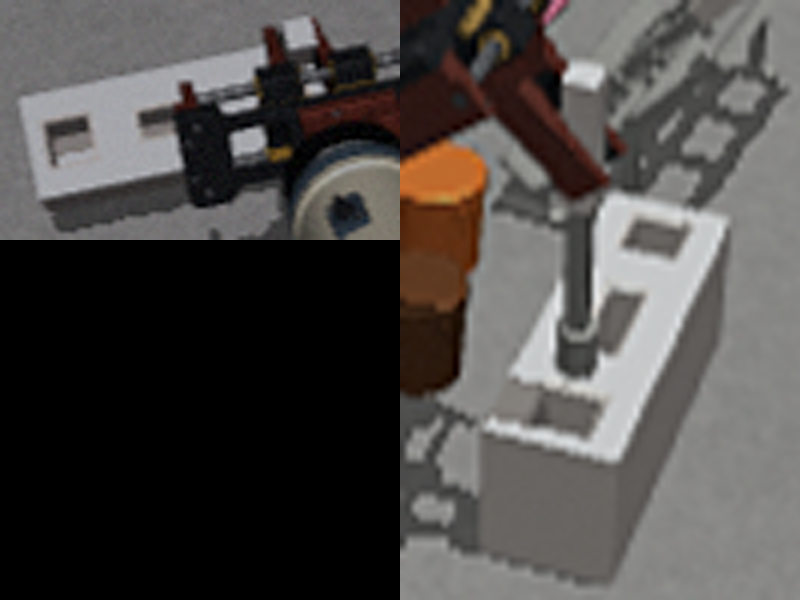

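The rod hangs near vertical above the right well. In the scene half, its head end is at about (577,367) and its handle top at about (585,75); the well mouth is at (569,412).

```bash
python3 - <<'E'
from h import *
f=lambda p:np.round(((np.array(p)-[290,135]+.5)*6-.5)+[400,0],1)
for z in(.127,.1,.312): print(z,f(proj('scene',[.6263,-.0503,z])))
for d in ((.01,0,.127),(0,.01,.127)): print(f(proj('scene',[.6263+d[0],-.0503+d[1],d[2]])))
print('well',f(proj('scene',[.6275,-.053,.095])))
go((.6275,-.053,.20,12,40),(.6275,-.053,.154,12,40))
E
```

```text
0.127 [571.2 364.5]
0.1 [569.9 402.5]
0.312 [581.5  69.3]
[587.7 371.3]
[580.8 353.8]
well [569.  413.1]
t 16.0 grasp pt [ 0.6264 -0.0511  0.2657] w 0.017343368878484557 44.99152421951294 [-0.4999  0.9188 -0.0964]
[ 0.209 -0.012  0.253  0.003  0.002  0.001] mm 66
[0.148 0.    0.176 0.    0.    0.   ] mm 46
```

```bash
python3 - <<'E'
from h import *
go((.6250,-.053,.240,12,40),(.6250,-.053,.20,12,40))
E
python3 -m creep '[[0.03,-0.01,0.06,0,0,0],[0.07,-0.012,0.09,0,0,0],[0.07,-0.012,0.09,0,0,0],[0.07,-0.012,0.09,0,0,0]]'; python3 - <<'E'
from h import *
go((.6250,-.053,.20,12,40),(.6250,-.053,.155,12,40))
E
```

```text
t 16.0 grasp pt [ 0.6264 -0.0511  0.2657] w 0.017343368878484557 44.99152421951294 [-0.4999  0.9188 -0.0964]
[ 0.09  -0.009  0.093  0.003  0.002  0.001] mm 26
[0.129 0.    0.153 0.    0.    0.   ] mm 40
time: 16.5
ee_pos: [0.6388, -0.0518, 0.2258]
orientation: [0.34, -0.098, 0.935, 0.038]
force: [0.8, 0.6, -0.9]
grip_width: 0.0177
grip_force: 45.0
t 16.5 grasp pt [ 0.627  -0.0544  0.2402] w 0.017714857317589736 44.99155104160309 [ 0.8347  0.632  -0.942 ]
[ 0.136  0.008  0.148  0.003 -0.    -0.001] mm 40
[0.145 0.    0.172 0.    0.    0.   ] mm 45
```

```bash
python3 -m creep '[[0.04,0.004,0.03,0,0,0],[0.08,0.004,0.08,0,0,0],[0.136,0.004,0.148,0,0,0],[0.136,0.004,0.148,0,0,0],[0.136,0.004,0.148,0,0,0]]'; python3 - <<'E'
from h import *
go((.6250,-.053,.155,12,40))
E
```

```text
time: 17.12
ee_pos: [0.6369, -0.0511, 0.1856]
orientation: [0.34, -0.098, 0.935, 0.038]
force: [-0.6, -0.4, -0.8]
grip_width: 0.0178
grip_force: 45.0
t 17.125 grasp pt [ 0.6251 -0.0537  0.1999] w 0.017838042707674542 44.99149739742279 [-0.6202 -0.4425 -0.7897]
[ 0.144  0.002  0.172  0.003 -0.    -0.001] mm 45
```

```bash
python3 -m creep '[[0.06,0,0.07,0,0,0],[0.1,0,0.12,0,0,0],[0.135,0,0.16,0,0,0],[0.135,0,0.16,0,0,0],[0.135,0,0.16,0,0,0]]'; python3 -m creep '[[0.006,0,0.008,0,0,0],[0.012,0,0.015,0,0,0],[0.012,0,0.015,0,0,0]]'; python3 -m creep '[[0.006,0,0.008,0,0,0],[0.006,0,0.008,0,0,0]]'
```

```text
time: 17.75
ee_pos: [0.6365, -0.051, 0.1435]
orientation: [0.34, -0.098, 0.935, 0.038]
force: [0.0, -0.6, -0.3]
grip_width: 0.0176
grip_force: 45.0
time: 18.12
ee_pos: [0.6376, -0.051, 0.1422]
orientation: [0.341, -0.098, 0.934, 0.038]
force: [-1.2, 0.8, 5.5]
grip_width: 0.0175
grip_force: 45.0
time: 18.38
ee_pos: [0.6383, -0.0509, 0.1422]
orientation: [0.343, -0.099, 0.934, 0.038]
force: [-4.6, 0.6, 11.5]
grip_width: 0.0179
grip_force: 45.0
```

```bash
python3 -m creep '[[-0.006,0,-0.008,0,0,0],[-0.006,0,-0.008,0,0,0],[-0.006,0,-0.008,0,0,0],[-0.006,0,-0.008,0,0,0]]' 0 && python3 -m creep '[[0,0,-0.2,0,0,0],[0,0,-0.4,0,0,0],[0,0,-0.7,0,0,0],[0,0,-0.7,0,0,0],[0,0,-0.7,0,0,0]]'; python3 - <<'E'
from h import *
a=shot('top','pics/t6.png')[:,:,::-1];b=shot('scene','pics/s6.png')[:,:,::-1]
A=cv2.resize(a[160:220,270:370],None,fx=4,fy=4,interpolation=cv2.INTER_CUBIC)
B=cv2.resize(b[135:235,290:370],None,fx=6,fy=6,interpolation=cv2.INTER_CUBIC)
D=np.zeros((600,800,3),np.uint8);D[:240,:400]=A
D[0:600,400:800]=B[:,:400];cv2.imwrite('pics/c6.png',D)
go((.45,.10,.34,5,0),(.53,.24,.34,5.2,0),(.5295,.3618,.34,5.2,0),(.5295,.3618,.14,5.2,0))
E
```

```text
time: 18.88
ee_pos: [0.6366, -0.0509, 0.1393]
orientation: [0.339, -0.098, 0.935, 0.038]
force: [-0.4, -0.1, -0.3]
grip_width: 0.0438
grip_force: 0.0
time: 19.5
ee_pos: [0.5488, -0.0704, 0.2467]
orientation: [0.34, -0.098, 0.935, 0.038]
force: [-0.8, 0.6, 0.2]
grip_width: 0.044
grip_force: 0.0
t 19.6 grasp pt [ 0.5371 -0.0725  0.2593] w 0.044002188085768744 0.0 [ 0.7323 -0.5151 -0.071 ]
[-0.007  0.937 -0.484  0.031  0.442  0.075] mm 211
[-0.459  0.662  0.     0.     0.    -0.002] mm 161
[-0.053  0.607  0.     0.     0.     0.   ] mm 122
[0. 0. 1. 0. 0. 0.] mm 200
```

View pics/c6.png

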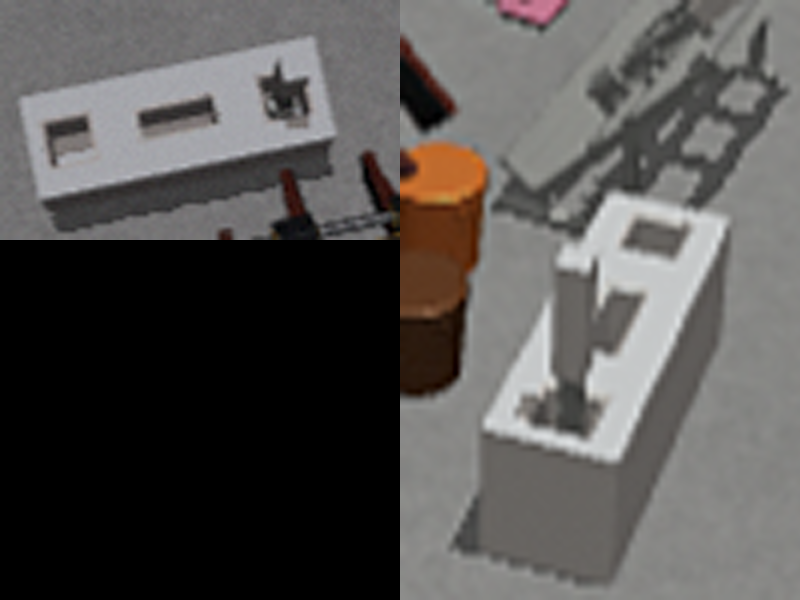

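Rod 1 stands upright and deep in the right well, with its handle top at (580,260) in the scene half. Next is the paddle.

```bash
python3 -m creep '[[0,0,-0.3,0,0.1,0],[0,0.3,-0.48,0.01,0.2,0.02],[0,0.6,-0.48,0.02,0.3,0.05],[0,0.937,-0.484,0.03,0.442,0.075],[0,0.937,-0.484,0.03,0.442,0.075],[0,0.937,-0.484,0.03,0.442,0.075]]' && python3 -m creep '[[-0.46,0.66,0,0,0,0],[-0.46,0.66,0,0,0,0],[-0.46,0.66,0,0,0,0],[-0.46,0.66,0,0,0,0]]' &&python3 -m creep '[[-0.05,0.61,0,0,0,0],[-0.05,0.61,0,0,0,0],[-0.05,0.61,0,0,0,0],[-0.05,0.61,0,0,0,0]]'; python3 - <<'E'
from h import *
go((.5295,.3650,.20,5.2,0),(.5295,.3650,.14,5.2,0))
print(proj('scene',[.6275,-.053,.2]), np.array([180.5,260.5])/6-.5+[290,135])
E
```

```text
time: 20.35
ee_pos: [0.4495, 0.1004, 0.3199]
orientation: [-0.001, -0.045, 0.999, 0.0]
force: [0.4, -0.3, -0.1]
grip_width: 0.0438
grip_force: 0.0
time: 20.85
ee_pos: [0.5301, 0.2384, 0.3209]
orientation: [0.001, -0.043, 0.999, 0.0]
force: [-0.7, -0.3, 0.8]
grip_width: 0.0436
grip_force: 0.0
time: 21.35
ee_pos: [0.5289, 0.3592, 0.3235]
orientation: [0.002, -0.042, 0.999, 0.0]
force: [0.3, -0.5, 0.0]
grip_width: 0.0437
grip_force: 0.0
t 21.35 grasp pt [0.5288 0.3592 0.3422] w 0.043712018994223 0.0 [ 0.2607 -0.5336  0.0013]
[-0.003  0.028  0.711  0.     0.002 -0.004] mm 142
[0.  0.  0.3 0.  0.  0. ] mm 60
[318.637  177.8165] [319.5833 177.9167]
```

```bash
python3 -m creep '[[0,0.028,0.3,0,0,-0.004],[0,0.028,0.6,0,0,-0.004],[0,0.028,0.8,0,0,-0.004],[0,0.028,0.9,0,0,-0.004],[0,0.028,1,0,0,-0.004],[0,0.028,1,0,0,-0.004],[0,0.028,1,0,0,-0.004]]' && python3 -m creep '[[0,0,0,0,0,0],[0,0,0,0,0,0],[0,0,0,0,0,0],[0,0,0,0,0,0]]' -1 45
```

```text
time: 22.22
ee_pos: [0.529, 0.3675, 0.1245]
orientation: [0.002, -0.047, 0.999, 0.001]
force: [0.1, 0.2, -0.0]
grip_width: 0.0436
grip_force: 0.0
time: 22.72
ee_pos: [0.5284, 0.3674, 0.1229]
orientation: [0.001, -0.047, 0.999, 0.0]
force: [-0.9, 0.2, 1.2]
grip_width: 0.0177
grip_force: 45.0
```

```bash
python3 -m creep '[[0,0,-0.15,0,0,0],[0,0,-0.35,0,0,0],[0,0,-0.6,0,0,0],[0,0,-1,0,0,0],[0,0,-1,0,0,0],[0,0,-1,0,0,0]]'; python3 - <<'E'
from h import *
go((.529,.364,.36,5.2,40),(.55,.20,.36,10,40),(.590,.055,.33,12,40),(.611,.0246,.264,12,40))
E
```

```text
time: 23.48
ee_pos: [0.5282, 0.3674, 0.3246]
orientation: [0.003, -0.047, 0.999, 0.001]
force: [0.2, 0.7, -1.0]
grip_width: 0.0175
grip_force: 45.0
t 23.475 grasp pt [0.5281 0.3673 0.3433] w 0.017511207127645572 44.99547064304352 [ 0.2254  0.7026 -0.98  ]
[-0.063 -0.017 -0.105  0.002 -0.441  0.001] mm 25
[-0.023 -0.821  0.019 -0.034  0.    -0.041] mm 164
[ 0.042 -0.747  0.161 -0.014 -0.    -0.017] mm 153
[ 0.158 -0.171  0.298  0.     0.     0.   ] mm 76
```

```bash
python3 -m creep '[[-0.015,0,-0.03,0,-0.11,0],[-0.03,0,-0.05,0,-0.22,0],[-0.045,0,-0.08,0,-0.33,0],[-0.063,0,-0.105,0,-0.441,0],[-0.063,0,-0.105,0,-0.441,0],[-0.063,0,-0.105,0,-0.441,0]]' && python3 -m creep '[[-0.01,-0.27,0,-0.012,0,-0.014],[-0.02,-0.54,0.01,-0.024,0,-0.028],[-0.023,-0.82,0.02,-0.034,0,-0.041],[-0.023,-0.82,0.02,-0.034,0,-0.041],[-0.023,-0.82,0.02,-0.034,0,-0.041]]' && python3 -m creep '[[0.01,-0.25,0.05,-0.007,0,-0.01],[0.02,-0.5,0.1,-0.014,0,-0.017],[0.042,-0.747,0.161,-0.014,0,-0.017],[0.042,-0.747,0.161,-0.014,0,-0.017],[0.042,-0.747,0.161,-0.014,0,-0.017]]'; python3 - <<'E'
from h import *
go((.609,.0246,.264,12,40))
E
```

```text
time: 24.22
ee_pos: [0.5403, 0.3683, 0.3431]
orientation: [0.339, -0.044, 0.94, 0.016]
force: [-0.0, 0.0, 0.1]
grip_width: 0.0178
grip_force: 45.0
time: 24.85
ee_pos: [0.5627, 0.2051, 0.3448]
orientation: [0.339, -0.082, 0.937, 0.03]
force: [-0.5, 0.2, -0.2]
grip_width: 0.0178
grip_force: 45.0
time: 25.48
ee_pos: [0.6023, 0.0626, 0.3136]
orientation: [0.338, -0.1, 0.935, 0.037]
force: [0.7, -0.0, -0.1]
grip_width: 0.0177
grip_force: 45.0
t 25.475 grasp pt [0.5906 0.06   0.328 ] w 0.01768995366088092 44.995885491371155 [ 0.6912 -0.0192 -0.1209]
[ 0.164 -0.193  0.279  0.002 -0.002  0.002] mm 75
```

```bash
python3 -m creep '[[0.02,-0.1,0.05,0,0,0],[0.06,-0.193,0.1,0,0,0],[0.164,-0.193,0.279,0,0,0],[0.164,-0.193,0.279,0,0,0],[0.164,-0.193,0.279,0,0,0],[0.164,-0.193,0.279,0,0,0]]'; python3 - <<'E'
from h import *
go((.609,.0246,.24,12,40))
a=shot('top','pics/t7.png')[:,:,::-1];b=shot('scene','pics/s7.png')[:,:,::-1]
B=cv2.resize(b[135:235,290:370],None,fx=6,fy=6,interpolation=cv2.INTER_CUBIC)
cv2.imwrite('pics/c7.png',B)
p,R,s=cur();g=p-grasp_offset*R.as_matrix()[:,2]
f=lambda p:np.round(((np.array(p)-[290,135]+.5)*6-.5),1)
W=Rt(12,40);yv=W.as_matrix()[:,1]
for z in (g[2]-.1395,g[2]+.0455): print(f(proj('scene',[g[0],g[1],z])))
for e in(-.022,.022): print('blade',f(proj('scene',np.array([g[0],g[1],g[2]-.1395])+e*yv)))
E
```

```text
time: 26.22
ee_pos: [0.6209, 0.0264, 0.2526]
orientation: [0.34, -0.1, 0.934, 0.036]
force: [-0.0, -0.1, -0.7]
grip_width: 0.0177
grip_force: 45.0
t 26.225 grasp pt [0.6091 0.0239 0.2669] w 0.017681928513524348 44.99575674533844 [-0.0388 -0.0853 -0.7375]
[0.087 0.004 0.103 0.001 0.    0.002] mm 27
[212.2 278.5]
[226.6 -11.5]
blade [199.9 302.7]
blade [224.3 255. ]
```

View pics/c7.png

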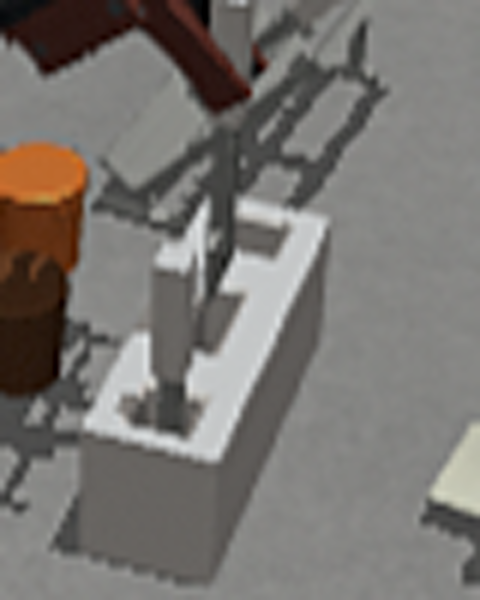

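The paddle hangs above the slot with its blade lower corners at about (207,301) and (233,257), parallel to the slot. That is about 3–4 mm further +x than predicted, so I shift slightly toward −x and lower it.

```bash
python3 -m creep '[[0.03,0.004,0.03,0,0,0],[0.06,0.004,0.06,0,0,0],[0.09,0.004,0.1,0,0,0],[0.09,0.004,0.1,0,0,0],[0.09,0.004,0.1,0,0,0]]'; python3 - <<'E'
from h import *
go((.6075,.0246,.20,12,40))
E
```

```text
time: 26.95
ee_pos: [0.6193, 0.026, 0.2225]
orientation: [0.339, -0.099, 0.935, 0.036]
force: [1.0, -0.6, -0.8]
grip_width: 0.0179
grip_force: 45.0
t 26.95 grasp pt [0.6076 0.0235 0.2369] w 0.017873259560582503 44.995731711387634 [ 1.0441 -0.628  -0.8207]
[ 0.117  0.005  0.142  0.001 -0.002  0.001] mm 37
```

```bash
python3 -m creep '[[0.03,0.005,0.036,0,0,0],[0.06,0.005,0.072,0,0,0],[0.09,0.005,0.108,0,0,0],[0.117,0.005,0.142,0,0,0],[0.117,0.005,0.142,0,0,0],[0.117,0.005,0.142,0,0,0]]'; python3 - <<'E'
from h import *
go((.6075,.0246,.16,12,40))
E
```

```text
time: 27.7
ee_pos: [0.6194, 0.0271, 0.1861]
orientation: [0.339, -0.099, 0.935, 0.036]
force: [0.1, -0.4, -0.5]
grip_width: 0.0177
grip_force: 45.0
t 27.7 grasp pt [0.6077 0.0245 0.2004] w 0.017690009534595586 44.99577283859253 [ 0.0735 -0.4394 -0.452 ]
[ 0.13   0.     0.155  0.001 -0.002  0.001] mm 40
```

```bash
python3 -m creep '[[0.04,0,0.05,0,0,0],[0.08,0,0.1,0,0,0],[0.13,0,0.155,0,0,0],[0.13,0,0.155,0,0,0],[0.13,0,0.155,0,0,0]]'; python3 -m creep '[[0.006,0,0.008,0,0,0],[0.012,0,0.015,0,0,0],[0.012,0,0.015,0,0,0]]'; python3 -m creep '[[0.006,0,0.008,0,0,0],[0.006,0,0.008,0,0,0]]'
```

```text
time: 28.32
ee_pos: [0.6189, 0.0271, 0.1448]
orientation: [0.338, -0.099, 0.935, 0.036]
force: [0.0, 0.4, -0.3]
grip_width: 0.0177
grip_force: 45.0
time: 28.7
ee_pos: [0.6196, 0.0271, 0.1424]
orientation: [0.339, -0.099, 0.935, 0.036]
force: [-0.0, 0.6, 1.1]
grip_width: 0.0177
grip_force: 45.0
time: 28.95
ee_pos: [0.6202, 0.0272, 0.1423]
orientation: [0.341, -0.099, 0.934, 0.036]
force: [-3.7, -0.0, 9.2]
grip_width: 0.0178
grip_force: 45.0
```

```bash
python3 -m creep '[[-0.006,0,-0.008,0,0,0],[-0.006,0,-0.008,0,0,0],[-0.006,0,-0.008,0,0,0],[-0.006,0,-0.008,0,0,0]]' 0 && python3 -m creep '[[0,0,-0.2,0,0,0],[0,0,-0.4,0,0,0],[0,0,-0.7,0,0,0],[0,0,-0.7,0,0,0],[0,0,-0.7,0,0,0]]'; python3 - <<'E'
from h import *
go((.45,.15,.34,5,0),(.535,.3054,.34,5.4,0),(.535,.3054,.14,5.4,0))
E
```

```text
time: 29.45
ee_pos: [0.619, 0.0271, 0.1409]
orientation: [0.338, -0.099, 0.935, 0.036]
force: [0.3, -0.0, -0.3]
grip_width: 0.0438
grip_force: 0.0
time: 30.08
ee_pos: [0.5315, 0.0081, 0.2484]
orientation: [0.339, -0.099, 0.935, 0.036]
force: [-0.2, 0.3, -0.3]
grip_width: 0.0439
grip_force: 0.0
t 30.075 grasp pt [0.5198 0.0056 0.2628] w 0.04393316923957589 0.0 [-0.1813  0.3145 -0.3176]
[-0.041  0.779 -0.44   0.027  0.442  0.076] mm 179
[-0.491  0.737  0.     0.     0.    -0.004] mm 177
[0. 0. 1. 0. 0. 0.] mm 200
```

```bash
python3 -m creep '[[0,0,-0.3,0,0.1,0],[0,0.3,-0.44,0.01,0.2,0.02],[-0.02,0.6,-0.44,0.02,0.3,0.05],[-0.04,0.78,-0.44,0.027,0.442,0.076],[-0.04,0.78,-0.44,0.027,0.442,0.076],[-0.04,0.78,-0.44,0.027,0.442,0.076]]' && python3 -m creep '[[-0.49,0.74,0,0,0,-0.004],[-0.49,0.74,0,0,0,-0.004],[-0.49,0.74,0,0,0,-0.004],[-0.49,0.74,0,0,0,-0.004],[-0.49,0.74,0,0,0,-0.004]]'; python3 - <<'E'
from h import *
go((.535,.3054,.14,5.4,0))
E
```

```text
time: 30.82
ee_pos: [0.4504, 0.1501, 0.3191]
orientation: [-0.002, -0.044, 0.999, -0.0]
force: [0.1, 0.7, 0.2]
grip_width: 0.0439
grip_force: 0.0
time: 31.45
ee_pos: [0.5342, 0.3045, 0.323]
orientation: [0.001, -0.046, 0.999, 0.001]
force: [0.2, 0.9, 1.0]
grip_width: 0.0441
grip_force: 0.0
t 31.45 grasp pt [0.5342 0.3044 0.3417] w 0.0441274331722673 0.0 [0.246  0.8508 1.034 ]
[-0.002  0.003  1.009  0.001  0.001 -0.001] mm 202
```

```bash
python3 -m creep '[[0,0,0.3,0,0,0],[0,0,0.6,0,0,0],[0,0,0.8,0,0,0],[0,0,0.9,0,0,0],[0,0,1,0,0,0],[0,0,1,0,0,0],[0,0,1,0,0,0]]' && python3 -m creep '[[0,0,0,0,0,0],[0,0,0,0,0,0],[0,0,0,0,0,0],[0,0,0,0,0,0]]' -1 45 && python3 -m creep '[[0,0,-0.15,0,0,0],[0,0,-0.35,0,0,0],[0,0,-0.6,0,0,0],[0,0,-1,0,0,0],[0,0,-1,0,0,0],[0,0,-1,0,0,0]]'; python3 - <<'E'
from h import *
go((.535,.304,.36,5.2,40),(.57,.15,.35,12,40),(.591,.103,.264,12,40))
E
```

```text
time: 32.33
ee_pos: [0.535, 0.3066, 0.1236]
orientation: [0.001, -0.047, 0.999, 0.001]
force: [0.4, -0.5, 0.2]
grip_width: 0.0442
grip_force: 0.0
time: 32.83
ee_pos: [0.5345, 0.3065, 0.1221]
orientation: [0.0, -0.047, 0.999, 0.001]
force: [0.3, 0.2, 0.8]
grip_width: 0.0177
grip_force: 45.0
time: 33.58
ee_pos: [0.5348, 0.3064, 0.3236]
orientation: [0.002, -0.047, 0.999, 0.001]
force: [-0.1, 0.6, -1.3]
grip_width: 0.0178
grip_force: 45.0
t 33.575 grasp pt [0.5347 0.3064 0.3423] w 0.01776266665659817 44.97120380401611 [-0.076   0.5527 -1.2898]
[-0.06  -0.012 -0.11   0.002 -0.442  0.001] mm 25
[-0.048 -0.776  0.105 -0.049  0.    -0.058] mm 157
[ 0.235 -0.252  0.364  0.     0.     0.   ] mm 100
```

```bash
python3 -m creep '[[-0.015,0,-0.03,0,-0.11,0],[-0.03,0,-0.05,0,-0.22,0],[-0.045,0,-0.08,0,-0.33,0],[-0.06,-0.012,-0.11,0,-0.442,0],[-0.06,-0.012,-0.11,0,-0.442,0],[-0.06,-0.012,-0.11,0,-0.442,0]]' && python3 -m creep '[[-0.01,-0.25,0.03,-0.016,0,-0.02],[-0.03,-0.5,0.06,-0.032,0,-0.04],[-0.048,-0.776,0.105,-0.049,0,-0.058],[-0.048,-0.776,0.105,-0.049,0,-0.058],[-0.048,-0.776,0.105,-0.049,0,-0.058]]' && python3 -m creep '[[0.02,-0.15,0.05,0,0,0],[0.08,-0.25,0.12,0,0,0],[0.15,-0.25,0.24,0,0,0],[0.235,-0.25,0.364,0,0,0],[0.235,-0.25,0.364,0,0,0],[0.235,-0.25,0.364,0,0,0]]'; python3 - <<'E'
from h import *
go((.591,.103,.24,12,40),(.591,.103,.20,12,40))
a=shot('top','pics/t8.png')[:,:,::-1];b=shot('scene','pics/s8.png')[:,:,::-1]
B=cv2.resize(b[135:235,290:370],None,fx=6,fy=6,interpolation=cv2.INTER_CUBIC)
cv2.imwrite('pics/c8.png',B)
p,R,s=cur();g=p-grasp_offset*R.as_matrix()[:,2]
f=lambda p:np.round(((np.array(p)-[290,135]+.5)*6-.5),1)
for z in (g[2]-.1405,g[2]+.0455): print(f(proj('scene',[g[0],g[1],z])))
E
```

```text
time: 34.33
ee_pos: [0.5465, 0.305, 0.3433]
orientation: [0.338, -0.044, 0.94, 0.016]
force: [0.9, -0.1, -0.3]
grip_width: 0.0177
grip_force: 45.0
time: 34.95
ee_pos: [0.5828, 0.1518, 0.3348]
orientation: [0.338, -0.099, 0.935, 0.037]
force: [0.1, 0.4, -0.3]
grip_width: 0.0178
grip_force: 45.0
time: 35.7
ee_pos: [0.6029, 0.1075, 0.2496]
orientation: [0.339, -0.101, 0.935, 0.037]
force: [-0.7, 0.5, 0.1]
grip_width: 0.0177
grip_force: 45.0
t 35.7 grasp pt [0.5912 0.1049 0.2639] w 0.017652967583885487 44.97162938117981 [-0.7057  0.4537  0.1018]
[ 0.079 -0.01   0.09   0.003 -0.001  0.002] mm 24
[0.129 0.    0.153 0.    0.    0.   ] mm 40
[255.1 196. ]
[273.4 -89.2]
```

View pics/c8.png

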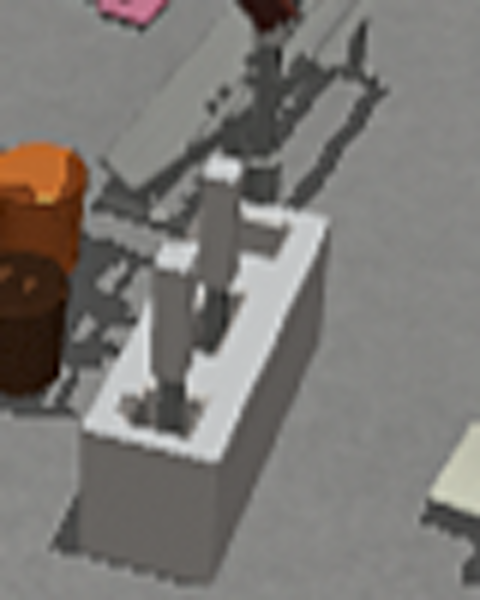

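The paddle stands in the slot with its handle top at (222,168). The second rod's head is at about (262,195), with the same small +x offset as before, which my target already allows for. I've now viewed all 10 pictures, so I lower it by force feedback.

```bash
python3 -m creep '[[0.03,-0.01,0.03,0,0,0],[0.079,-0.01,0.09,0,0,0],[0.079,-0.01,0.09,0,0,0],[0.079,-0.01,0.09,0,0,0]]'; python3 - <<'E'
from h import *
go((.591,.103,.20,12,40))
E
```

```text
time: 36.3
ee_pos: [0.6023, 0.1037, 0.2232]
orientation: [0.338, -0.1, 0.935, 0.037]
force: [0.7, -0.8, -0.2]
grip_width: 0.0178
grip_force: 45.0
t 36.3 grasp pt [0.5906 0.1011 0.2376] w 0.017826784727642743 44.97158110141754 [ 0.7279 -0.7828 -0.2233]
[ 0.117  0.008  0.147  0.002 -0.003  0.001] mm 38
```

```bash
python3 -m creep '[[0.03,0.006,0.036,0,0,0],[0.06,0.006,0.072,0,0,0],[0.09,0.006,0.108,0,0,0],[0.117,0.006,0.147,0,0,0],[0.117,0.006,0.147,0,0,0],[0.117,0.006,0.147,0,0,0]]'; python3 - <<'E'
from h import *
go((.591,.103,.16,12,40))
E
```

```text
time: 37.05
ee_pos: [0.603, 0.1052, 0.1863]
orientation: [0.338, -0.1, 0.935, 0.037]
force: [0.2, -0.3, -0.3]
grip_width: 0.0177
grip_force: 45.0
t 37.05 grasp pt [0.5913 0.1026 0.2007] w 0.017675536926315877 44.97159540653229 [ 0.2275 -0.3491 -0.2712]
[ 0.131  0.001  0.156  0.002 -0.002  0.001] mm 41
```

```bash
python3 -m creep '[[0.04,0,0.05,0,0,0],[0.08,0,0.1,0,0,0],[0.13,0,0.155,0,0,0],[0.13,0,0.155,0,0,0],[0.13,0,0.155,0,0,0]]'; python3 -m creep '[[0.006,0,0.008,0,0,0],[0.012,0,0.015,0,0,0],[0.012,0,0.015,0,0,0]]'; python3 -m creep '[[0.006,0,0.008,0,0,0],[0.006,0,0.008,0,0,0]]'
```

```text
time: 37.67
ee_pos: [0.6027, 0.1052, 0.1454]
orientation: [0.338, -0.1, 0.935, 0.037]
force: [0.5, 0.3, -1.0]
grip_width: 0.0177
grip_force: 45.0
time: 38.05
ee_pos: [0.603, 0.1053, 0.142]
orientation: [0.339, -0.1, 0.935, 0.037]
force: [1.4, -0.0, 0.4]
grip_width: 0.0175
grip_force: 45.0
time: 38.3
ee_pos: [0.6038, 0.1054, 0.142]
orientation: [0.34, -0.1, 0.934, 0.037]
force: [-0.4, 0.0, 5.1]
grip_width: 0.0176
grip_force: 45.0
```

```bash
python3 -m creep '[[-0.006,0,-0.008,0,0,0],[-0.006,0,-0.008,0,0,0],[-0.006,0,-0.008,0,0,0],[-0.006,0,-0.008,0,0,0]]' 0 && python3 -m creep '[[0,0,-0.2,0,0,0],[0,0,-0.4,0,0,0],[0,0,-0.7,0,0,0],[0,0,-1,0,0,0],[0,0,-1,0,0,0],[0,0,-1,0,0,0]]'; python3 - <<'E'
from h import *
T=cv2.cvtColor(shot('top','pics/t9.png'),cv2.COLOR_RGB2GRAY);S=cv2.cvtColor(shot('scene','pics/s9.png'),cv2.COLOR_RGB2GRAY)
for n,x,y in[('L',.5942,.103),('slot',.6112,.0246),('R',.6278,-.053)]:
    u=proj('scene',[x,y,.2]).round().astype(int);print(n,u);print(S[u[1]-5:u[1]+7,u[0]-5:u[0]+8])
# tub in tray: bright lid blobs
for n,I in(('top',T),('scene',S)):
    u=proj(n,[.437,-.329,.074]).round().astype(int);print(n,u)
    w=I[u[1]-20:u[1]+20,u[0]-20:u[0]+20];m=(w>165).astype(np.uint8);k,_,st,ce=cv2.connectedComponentsWithStats(m)
    i=[j for j in range(1,k) if st[j,4]>40];print([(st[j].tolist(),ce[j]+u-20,onz(n,ce[j]+u-20,.074)) for j in i])
E
```

```text
time: 38.8
ee_pos: [0.6027, 0.1052, 0.1412]
orientation: [0.338, -0.1, 0.935, 0.037]
force: [-0.7, 0.3, -0.0]
grip_width: 0.0439
grip_force: 0.0
time: 39.55
ee_pos: [0.4799, 0.0781, 0.2953]
orientation: [0.337, -0.1, 0.935, 0.037]
force: [0.2, 0.2, -0.8]
grip_width: 0.0442
grip_force: 0.0
L [334 149]
[[144 132  81  82  99 128 124 132 141 137 100  80 125]
 [146 127  71  69  52  91 131 141 142 107  72  76  68]
 [145 148  96 114  87 110 135 138 141  84  75  72  64]
 [142 116  77 150 153 161 145 144 112  79  73  68  65]
 [130  98  62 182 198 196 178 182 117  65  61  76  71]
 [129 118 133 207 207 205 207 218 140  69  84  84  76]
 [142 119 149 178 176 194 199 194  94  76  92  78  74]
 [134 124  93 106 104 145 152 130  93 118  79  71  68]
 [124 127 101  94  93  92  92  87  95 117  80  68  64]
 [120 105 100  99  99  98  99  91  75  69  69  65 100]
 [ 87  71  97 100  99 100 100  94  79  70  66  97 133]
 [ 61  70 100 100  99 100  99  94  79  68 103 133 135]]
slot [327 163]
[[107  89  74  60  62  65  66  65  83 101 100 100 100]
 [ 73  62  58  64  98  67  63  58  81 100 101 101 101]
 [ 59  59  7
[... 635 characters left out ...]
 204 216 112  94 100 100]
 [133 130 127 166 160 155 182 204 203 107  93  99 100]
 [130 126 138 202 196 191 202 205 185 105  95  99 100]
 [132 135 180 203 201 200 200 207 162 102  96 101  99]
 [134 143 194 207 205 203 205 200 114  94  98  99 100]
 [134 126 146 168 177 175 198 164  95  94  97 100  99]
 [135 107  89  87 104 105 150 109  89  97 100 100 100]
 [135 109  97  96  95  95  94  86  89  96 100 101 100]
 [135 110  97 100  98  98  99  88 101 134  94  93  97]
 [136 110  97  99 100 100 100  87 115 171  84  70  81]
 [145 118  97  99 100 100 100  85 128 168  79  58  65]]
top [436 248]
[]
scene [214 239]
[([10, 12, 21, 17, 255], array([213.9765, 239.5059]), array([ 0.4377, -0.3295,  0.074 ]))]
```

The three handle tops are within about a pixel of where fully seated, upright tools should show, and the tub's lid is where it was set down. I'm handing the job in.

```bash
python3 -c "
from station import *
print(close_job())"
```

```text
the job is handed in; nothing more can be done
None
```

I handed the job in at about 40 s of the 72 s allowed, but the hand-in gave no verdict: by force readings and camera checks, the tub stands on the tray floor, the paddle is in the slot and a rod is in each square well, all fully seated and released.

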